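# Hammer blow on a pressure transmitter's window

## Robot

A 6-joint arm with a two-finger parallel gripper is mounted at the origin on the work surface. World frame = base frame: x ahead of the robot, y to its left, z up, the work surface at z = 0. Lengths are in mm, angles in degrees, forces in N, time in s.
With the tool pointing down it reaches from about 250 to 775 mm from the base axis. Payload 4 kg.
Tool frame: the origin (TCP) lies on the centre line of the jaws, within the pads' length; the fingertips stand 14 mm ahead of it and the grasp point (between the pads) lies 5 mm behind it (arm.nose_length is the distance from the TCP to the fingertips, in mm); z points along the fingers, y is the line along which they close (so a half turn about z gives the same grasp; the last joint's range is limited). The gripper opens to 94 mm and grips with 3 to 60 N. Pads are 16 mm wide; open, the fingers measure 119 mm over their backs; the gripper's body (75 mm by 177 mm) begins 78 mm behind the grasp point.
Start: joints at [67.145, 4.996, 78.535, -0, 96.463, -5.907], TCP at [160.337, 526.128, 219.506] pointing down, gripper open.
Joint ranges: [-177.83, 177.83], [-43.37, 116.18], [15.69, 146.23], [-61.86, 241.86], [9.47, 152.12], [-147.06, 147.06]. Speed limits (degrees/s): [159.86, 159.86, 180, 180, 180, 180].

## Interface

Orientations are given as [roll, pitch, yaw] about the fixed x, y, z axes, in that order (R = Rz(yaw) Ry(pitch) Rx(roll)).
In Python, from plant import readout, viewer, job, arm gives the robot as it stands. The module is installed in compiled form; this text tells all that it offers.
- The arm moves only by the shell command python3 -m pendant 'ROWS' [OPENING]. ROWS is JSON, a list that holds one entry, the list of rows, each a list of 4 numbers: the shift along the tool's x, y, z in m, then the turn about the tool's z in units of 8 degrees (1.0 is 8 degrees). In form: [[[x, y, z, roll], ...]]. A call has exactly 8 rows; each row shifts and turns the commanded pose from where the row before left it, along the tool's axes as they then stand; what a row does not reach is not made up. A row lasts 1/10 s, in which the tool goes at most 50 mm and 8.59 degrees, less where a joint would pass 70% of its speed; a pose out of reach is approached as far as the arm can. A call with a gripper value outside its range is refused whole. OPENING is the finger opening in m, from 0 to 0.094, set as the call begins (- or left out, the last holds). The fingers move at their own pace and stop on an object; the grip force is fixed at half the most. Time passes only in rows, so rows that do not move let the fingers close, or fill a call up. It gives the time, the measured TCP pose, the force, the opening and the grip force at its end, in the units of the state.
- readout.read_state(): the state, without advancing time (a new reading comes with each control period).
- viewer.capture(name): name is "scene" or "top" or "wrist"; returns a dict with "color" (480x640x3 uint8, red, green, blue), "fx", "fy", "cx", "cy" (pixels), "k1" (the pictures are not rectified: a ray, as slopes to the right and down, at radius r is drawn at 1 + k1 r^2 times it, then the intrinsics apply), "pose" (4x4, takes a point from camera to world coordinates). Camera axes: x right, y down, z forward; pixel columns grow to the right and rows downward; lengths in mm; the calibration is good to about 2 mm. A picture is of the moment at which its call begins. There is no depth.
- job.sign_off(): hands the job in; it is judged then, once.
The state is a dict: "clock": time; "qpos": joint angles; "joint_velocities": joint speeds; "effort": joint torques, N m; "eef_pos": TCP position; "tcp_rot": TCP orientation; "force": force on the tool from outside, world axes, zero at the start; "moment": the same for the moment, N m; "gripper_width": opening from 0.0 (shut) to 1.0 (fully open); "grasp_force": force on a finger pad.
Only numpy, scipy, OpenCV 4.12 (cv2) and the standard library are available. Lean on these libraries where they do the work, as an engineer would, in place of code of your own. Each camera call takes 0.05 s, during which the arm holds its last target. There are 200 camera calls.

## Task

Impact-test the transmitter with the black bezel: lay it gently in the V-cradle of the bench spring hammer, window towards the white hammer head and tail flush against the steel backstop, and let go of it. Then draw the black knob back until the sear has caught, stopping as soon as you feel the rubber buffer behind it and never hauling on the buffer, ease the bolt forward until it rests on the sear, let go of the knob, and fire by pressing the red thumb pad down lightly. The hammer must never slip from your fingers uncaught or fire without the transmitter in place; leave the blue transmitter, gauge, wrench and brass plug where they are.

Things in the scene. Friction and masses are not known exactly. Their poses are not given: they have to be found in the camera images.
- transmitter: the transmitter to test: aluminium cylinder 40 mm in diameter, 70 mm long, black bezel and pale window on its front, narrower tail (collar 29 mm wide, connector 20 mm wide), 90 mm overall, 0.25 to 0.42 kg. Origin mid-cylinder on its axis, x out of the window (window at +35 mm, tail end at -55 mm); may be rolled about x. Lies level in one of two white V-rests at the start, axis 62 mm up.
- transmitter_tail (a point): the centre of the end face of the transmitter's tail, 55 mm behind its origin. Each white V-rest holds the 40 mm cylinder on two 10 mm wide V-supports 27 mm before and behind the origin: the middle 44 mm is free for fingers on both sides, down to 30 mm above the bench.
- rig: the bench spring hammer, fixed: aluminium base 305 x 90 x 20 mm carrying in a row along x the black knob, grey spring barrel, steel frame with brass collar and sear, front bearing, white head, V-cradle, steel backstop. Origin on its underside; x along the hammer's axis in the direction of the blow (knob to backstop), z up. Hammer axis and a 40 mm cylinder lying in the cradle: both 85 mm up.
- seat (a point): point of the backstop's face on the hammer axis, 158 mm from the rig's origin, rig's axes. The transmitter's tail end belongs here, its origin 55 mm before it, its x against the rig's. Cradle: two 10 mm wide V-supports centred 28 and 82 mm before this point, free between them for fingers. Backstop 64 mm wide, 110 mm high; nothing stands over the cradle.
- head (a point): tip of the white nylon head (20 mm in diameter) on the hammer axis, moves with the bolt; at rest 100 mm before seat, so a 90 mm long transmitter has 10 mm of play. The head flies those 10 mm past its rest point to strike a window that is flush, then swings back to rest.
- knob (a point): the middle of the black knurled knob's grip on the hammer axis, moves with the bolt (at rest 143 mm behind the rig's origin, 85 mm up): 28 mm in diameter, 30 mm long, free all round, with a flange 36 mm in diameter and 6 mm thick at its rear end to pull on; 13 mm of free bolt between the knob and the spring barrel at rest.
- collar (a point): top of the front edge of the brass collar (30 mm in diameter) on the bolt, moves with it. The sear (a sprung tooth on the red-padded lever) drops in front of it at a draw of 27 to 41 mm, wherever its dark carriage was last clamped; this is not measured. 1.5 mm beyond the catch the collar meets two rubber buffer pads: the pull then rises by 4.5 N/mm, not 0.42; over 8 N on the buffer harms it.
- hammer (a joint): how far the bolt is drawn (m): 0 at rest, grows as the knob is pulled towards the rig's -x. Bolt 0.25 kg, spring 0.42 N/mm from zero, friction 0.5 N. 14 to 26 mm before the catch the collar lifts the sear: a bump of up to 4 N. Eased forward from the buffer, a caught bolt rests on the sear, the pull falls to nothing and the value stays at 27 to 41 mm; if not caught, the spring pulls on to 0.
- trip (a point): where to press to trip the sear: on top of the raised rib across the middle of the red thumb pad (30 x 24 mm, long side along the rig's x; rib 10 mm wide, 5 mm proud), 114.5 mm up over the hammer axis. Fixed to the rig; the rib lies within 7 mm of it along x. Pressed straight down here, 4 to 6 mm with 5 to 14 N fires; the pad stops after 7 mm; over 25 N harms the sear.
- spare: the other transmitter, blue bezel and blue band, same size and axes, lying in the other white V-rest; not to be moved
- gauge: a steel dial gauge, 85 mm high, standing on a round foot 52 mm in diameter, origin under the foot; not to be moved
- wrench: a steel wrench lying flat on the bench; not to be moved
- plug: a brass plug 32 mm in diameter, 34 mm high, standing on the bench, origin under it; not to be moved
Mind the look-alikes: they are no part of the job. What is shaped like the transmitter but brown is not meant.

How it is judged:
By the outcome, as a careful person would: the job done as asked, in the order asked, and still so for the second after the job is handed in, with the robot touching nothing.
It also fails if it takes over 69 s, if anything falls off the work surface, if the arm or the gripper's body presses on something with over 40 N, if the wrist force passes 120 N, or if a joint passes its speed limit or range.

## Working session

There is one attempt and no reset: what is moved stays moved. The work goes in short steps, Python scripts to look and compute and a shell command to move; the robot and the scene stay as the last step left them, time stands still between calls to the robot, and variables do not carry over. Pictures are saved under pics/ and viewed, at most 11 in all, crops included, and the job is handed in when it is done.

```bash
mkdir -p pics
cat > h.py <<'E'
import numpy as np, cv2
from plant import readout, viewer, job, arm
def cap(n,f=None):
    c=viewer.capture(n)
    if f: cv2.imwrite('pics/'+f,c['color'][:,:,::-1])
    return c
def ray(c,u,v):
    K=np.array([[c['fx'],0,c['cx']],[0,c['fy'],c['cy']],[0,0,1]])
    p=cv2.undistortPoints(np.array([[[u,v]]],float),K,np.array([c['k1'],0,0,0,0.]))[0,0]
    T=np.array(c['pose']); d=T[:3,:3]@np.array([p[0],p[1],1]); return T[:3,3],d/np.linalg.norm(d)
def onz(c,u,v,z):
    o,d=ray(c,u,v); return o+d*(z-o[2])/d[2]
def proj(c,P):
    T=np.array(c['pose']); q=T[:3,:3].T@(np.array(P,float)-T[:3,3]); s=q[:2]/q[2]; s=s*(1+c['k1']*(s@s))
    return s*[c['fx'],c['fy']]+[c['cx'],c['cy']]
def tri(rs):
    A=np.zeros((3,3));b=np.zeros(3)
    for o,d in rs:
        M=np.eye(3)-np.outer(d,d);A+=M;b+=M@o
    x=np.linalg.solve(A,b); return x,[round(float(np.linalg.norm((np.eye(3)-np.outer(d,d))@(x-o))),2) for o,d in rs]
E
python3 - <<'E'
from h import *
for n in("top","scene"):
    c=cap(n,n+'0.png'); print(n,c['fx'],c['k1'],np.round(c['pose'],3).tolist())
s=readout.read_state(); print(s)
E
```

```text
top 450.3625701400343 -0.09936554433658613 [[-0.026, -0.982, 0.188, 369.796], [-0.999, 0.03, 0.018, 125.29], [-0.024, -0.187, -0.982, 956.623], [0.0, 0.0, 0.0, 1.0]]
scene 613.7682180867434 -0.052341731232589866 [[-0.715, 0.588, -0.377, 931.054], [0.699, 0.604, -0.384, 556.644], [0.002, -0.538, -0.843, 1005.9], [0.0, 0.0, 0.0, 1.0]]
{'clock': 0.1, 'qpos': array([ 6.71436685e+01,  5.03804681e+00,  7.86137229e+01, -3.32553692e-03,
        9.64616263e+01, -5.90682603e+00]), 'joint_velocities': array([ 0.06369787, -0.06377377, -0.16333349,  0.01042108, -0.03028791,
        0.08287163]), 'effort': array([ 2.00689414e-03, -3.41251802e+01, -3.03302443e+01,  7.19288411e-02,
        3.03562114e-02, -9.67488268e-05]), 'eef_pos': array([160.18637778, 525.6899338 , 218.41183245]), 'tcp_rot': array([-1.79886866e+02, -8.38209838e-03,  1.63050115e+02]), 'force': array([ 0.02555917, -0.70323578,  0.05661442]), 'moment': array([ 0.00520089, -0.00571203, -0.00381508]), 'grasp_force': 0.0, 'gripper_width': 0.9964813035702378}
```

View pics/top0.png

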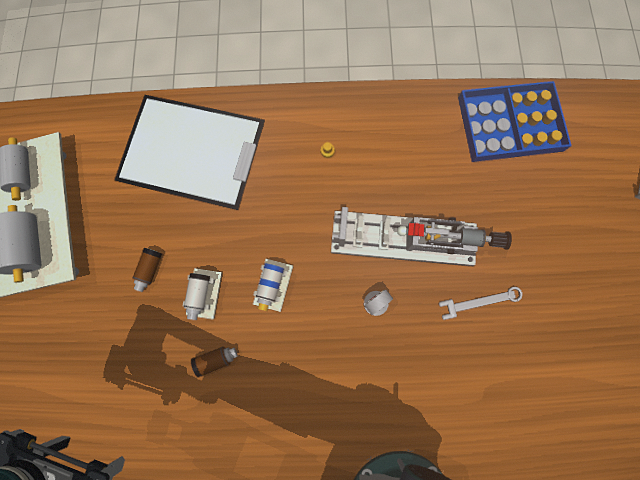

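View pics/scene0.png

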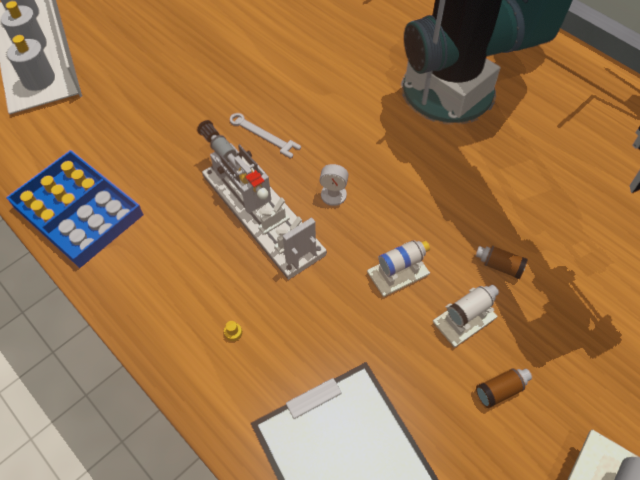

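Run:
```python
from h import *
t=cap('top');s=cap('scene');w=cap('wrist')
for a,z in(((206,271),62),((192,318),62),((272,265),62),((262,307),62),((333,250),20),((476,264),20),((511,240),85),((488,239),85),((417,229),114),((377,302),0),((443,310),0),((520,292),0)):
    p=onz(t,*a,z); print(a,np.round(p),np.round(proj(s,p)))
# rest heights by triangulation
for a,b in(((206,271),(459,315)),((192,318),(494,291)),((417,229),(255,179)),((509,240),(205,127))):
    print(tri([ray(t,*a),ray(s,*b)]))
R=readout.read_state()
from scipy.spatial.transform import Rotation as Ro
T=np.eye(4);T[:3,:3]=Ro.from_euler('xyz',R['tcp_rot'],degrees=True).as_matrix();T[:3,3]=R['eef_pos']
print(np.round(np.linalg.inv(T)@w['pose'],3).tolist(),w['fx'],w['k1'],arm.nose_length)
```

```text
(206, 271) [473. 376.  62.] [446. 313.]
(192, 318) [380. 403.  62.] [492. 289.]
(272, 265) [482. 242.  62.] [385. 267.]
(262, 307) [399. 262.  62.] [424. 246.]
(333, 250) [515. 118.  20.] [323. 248.]
(476, 264) [ 476. -181.   20.] [237. 150.]
(511, 240) [ 514. -235.   85.] [202. 124.]
(488, 239) [ 518. -188.   85.] [215. 137.]
(417, 229) [536. -43. 114.] [254. 175.]
(377, 302) [405.  29.   0.] [331. 194.]
(443, 310) [ 384. -109.    0.] [293. 151.]
(520, 292) [ 415. -279.    0.] [231. 117.]
(array([467.35907992, 385.29785437,  61.0638763 ]), [10.79, 10.79])
(array([379.33047392, 405.66114331,  56.72701796]), [1.25, 1.25])
(array([537.20367594, -42.89403391, 102.68018021]), [2.28, 2.28])
(array([ 513.47672295, -230.02151124,   81.07876845]), [2.58, 2.58])
[[-0.0, -0.968, -0.251, 71.573], [1.0, 0.0, -0.001, -0.654], [0.001, -0.251, 0.968, -166.218], [0.0, 0.0, 0.0, 1.0]] 384.0720453910424 -0.036092542603585784 14.0
```

```bash
python3 -m pendant '[[[-0.037,-0.0064,0.0,0],[-0.037,-0.0064,0.01,0],[-0.037,-0.0064,0.01,0],[-0.037,-0.0064,0.01,0],[-0.037,-0.0064,0.01,-0.25],[-0.037,-0.0064,0.01,0],[-0.037,-0.0064,0.01,0],[-0.037,-0.0064,0.008,0]]]' 0.094
python3 - <<'E'
from h import *
w=cap('wrist','w1.png');s=readout.read_state();print(s['eef_pos'],s['tcp_rot'],np.round(w['pose'],3).tolist())
E
```

```text
clock: 1.05
eef_pos: [431.3, 393.4, 150.7]
tcp_rot: [-180.0, -0.0, 165.0]
force: [-0.3, 0.7, 0.2]
gripper_width: 1.0
grasp_force: 0.0
[435.98371183 389.98991656 148.76239108] [-1.79774243e+02  1.73336936e-01  1.64765530e+02] [[0.258, 0.935, 0.242, 362.096], [0.966, -0.25, -0.065, 411.283], [-0.001, 0.251, -0.968, 317.121], [0.0, 0.0, 0.0, 1.0]]
```

View pics/w1.png

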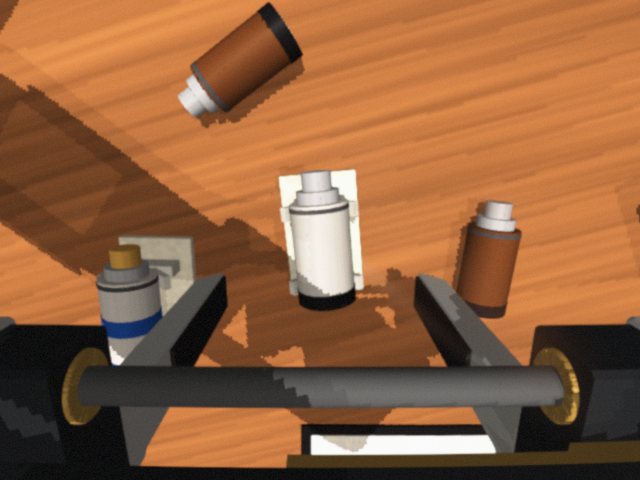

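Run:
```python
from h import *
s=readout.read_state()
w=cap('wrist','w2.png');print(np.round(np.array(w['pose'])[:3,3],1))
g=cv2.cvtColor(w['color'],cv2.COLOR_RGB2GRAY).astype(int)
def edges(l,off):
    d=np.diff(l); return [(int(i+off),int(d[i])) for i in range(len(d)) if abs(d[i])>22]
# bottom edge near expected proj
for v in range(150,330,15): print('row',v,edges(g[v,260:380],260))
for u in (310,316,322,328): print('col',u,edges(g[150:330,u],150))
```

```text
[366.4 408.9 314.9]
row 150 []
row 165 [(333, 49), (334, 34), (358, -59), (359, -23)]
row 180 [(281, 56), (282, 47), (304, -49), (305, -23), (341, 64), (342, 35), (359, -60)]
row 195 [(283, 51), (284, 41), (293, -30), (294, -24), (295, -30), (349, -29), (351, 58), (352, 54), (360, -24), (361, -45)]
row 210 [(282, 32), (283, 37), (284, 27), (292, -30), (353, 24), (361, -45)]
row 225 [(286, 36), (287, 52), (294, -51), (353, 56), (354, 35), (362, -54), (363, -32)]
row 240 [(288, 45), (289, 47), (296, -48), (354, 50), (355, 41), (363, -48), (364, -42)]
row 255 [(290, 37), (291, 57), (292, 51), (297, -37), (298, -27), (355, 36), (356, 46), (364, -45), (365, -33)]
row 270 [(292, 31), (293, 29), (301, 28), (302, 26), (357, 41), (358, 26), (366, -32)]
row 285 [(292, 25), (300, -35), (303, 23), (319, 39), (320, 36), (347, -27), (348, -32), (349, -28), (350, -27), (351, -26), (358, 33), (359, 32)]
row 300 []
row 315 []
col 310 [(163, 30), (164, 36), (184, 31), (196, -23), (198, 39), (201, -59), (202, -55), (205, 46), (206, 60), (277, -27), (278, -41), (287, -29), (288, -49), (289, -29), (301, 31)]
col 316 [(162, 30), (163, 47), (196, -24), (197, 36), (198, 27), (201, -83), (202, -42), (204, 33), (205, 72), (206, 38), (280, -23), (288, -32), (289, -51), (290, -30), (303, 26)]
col 322 [(162, 42), (163, 35), (183, 23), (195, -24), (197, 39), (200, -44), (201, -68), (202, -27), (204, 50), (205, 66), (206, 23), (287, -30), (288, -68), (289, -78), (290, -35), (303, 32)]
col 328 [(162, 34), (196, 31), (197, 24), (199, -31), (200, -73), (201, -38), (203, 34), (204, 74), (205, 33), (288, -37), (289, -96), (290, -69)]
```

Run:
```python
from h import *
w=cap('wrist');t=cap('top');sc=cap('scene')
print(np.round(np.array(w['pose'])[:3,3],1))
a=onz(w,324,225,62);b=onz(w,327,255,62);print(a,b,np.degrees(np.arctan2(*(b-a)[1::-1])))
print('front',onz(w,328,302.5,82),'rear',onz(w,320,202,82), 'tail', onz(w,318,170,62))
for r,e in((225,(294.7,353.8)),(255,(298.3,356))):
    p=[ray(w,x,r) for x in e]; print('width at62',np.linalg.norm(onz(w,e[0],r,62)-onz(w,e[1],r,62)))
for z in (56,62,68):
  f=onz(w,325.5,240,z); print(z,f,proj(t,f),proj(sc,f))
# body silhouette in top view: mask white-ish region rows
g=cv2.cvtColor(t['color'],cv2.COLOR_RGB2GRAY).astype(int)
for v in (278,284,290,296,302): print(v,g[v,180:228].tolist())
s=readout.read_state();print(s['eef_pos'],s['tcp_rot'],s['clock'])
```

```text
[364.2 410.2 315.7]
[417.83926433 397.22456397  62.        ] [438.79243987 393.70429742  62.        ] -9.536989627397316
front [464.53106509 387.20949425  82.        ] rear [399.04584356 399.64263959  82.        ] tail [381.38896604 403.02345686  62.        ]
width at62 39.92311610936885
width at62 39.772308515196734
56 [429.72440495 395.13426378  56.        ] [197.1539623 293.0757505] [470.38932774 305.55185767]
62 [428.20994985 395.48201915  62.        ] [196.09674517 293.65510896] [471.79425254 303.57180252]
68 [426.69549474 395.82977452  68.        ] [195.02541163 294.24221854] [473.21133702 301.57415858]
278 [86, 86, 85, 87, 87, 53, 50, 52, 55, 53, 53, 57, 52, 53, 51, 49, 53, 61, 56, 55, 56, 59, 55, 58, 56, 60, 55, 47, 52, 52, 53, 56, 58, 56, 40, 38, 33, 45, 98, 161, 104, 71, 72, 74, 85, 84, 85, 84]
284 [88, 84, 89, 55, 49, 56, 56, 51, 53, 56, 54, 54, 56, 57, 55, 55, 57, 55, 56, 58, 55, 55, 55, 57, 56, 56, 54, 57, 56, 57, 60, 55, 58, 57, 56, 26, 34, 126, 141, 101, 72, 67, 70, 71, 67, 70, 68, 69]
290 [90, 76, 51, 56, 53, 56, 53, 55, 56, 54, 54, 54, 57, 56, 56, 55, 57, 54, 56, 54, 52, 57, 56, 55, 60, 54, 58, 56, 55, 51, 44, 53, 61, 35, 21, 196, 233, 242, 110, 54, 109, 112, 119, 66, 70, 78, 67, 69]
296 [51, 49, 55, 53, 54, 56, 52, 54, 57, 55, 55, 57, 52, 54, 55, 53, 54, 55, 53, 55, 56, 54, 55, 56, 59, 55, 57, 59, 59, 54, 63, 44, 26, 61, 74, 189, 236, 119, 51, 104, 108, 104, 105, 106, 113, 114, 119, 68]
302 [41, 40, 49, 56, 54, 56, 54, 56, 54, 55, 56, 55, 56, 53, 58, 56, 56, 52, 56, 55, 56, 56, 56, 59, 55, 58, 56, 56, 61, 45, 28, 56, 85, 187, 226, 232, 129, 56, 104, 109, 111, 110, 117, 119, 120, 115, 118, 116]
[429.92248772 394.55102057 151.3987847 ] [ 1.79997576e+02 -4.79634630e-02  1.65037221e+02] 1.3
```

Run:
```python
from h import *
w=cap('wrist');P=np.array(w['pose']);print(np.round(P[:3,3],1))
cv2.imwrite('pics/w3.png',w['color'][:,:,::-1])
g=cv2.GaussianBlur(cv2.cvtColor(w['color'],cv2.COLOR_RGB2GRAY),(3,3),0).astype(int)
for v in range(210,300,10): 
    d=np.diff(g[v]); L=[(i,int(d[i])) for i in range(284,312) if abs(d[i])>12]; R=[(i,int(d[i])) for i in range(340,368) if abs(d[i])>12]
    print(v,L,R)
print(g[160:210:1,320].tolist()); print(g[280:315,328].tolist())
s=readout.read_state();print(s['eef_pos'],s['tcp_rot'])
```

```text
[360.7 412.3 317.9]
210 [(286, -23), (287, -18)] [(345, 27), (346, 47), (347, 45), (348, 22), (355, -14), (356, -30), (357, -25)]
220 [(287, -17), (288, -19)] [(348, 19), (353, 19), (354, 15), (356, -26), (357, -37), (358, -24)]
230 [(284, 22), (288, -17), (289, -29), (290, -20)] [(347, 23), (348, 39), (349, 25), (356, -20), (357, -39), (358, -34)]
240 [(284, 43), (285, 31), (290, -26), (291, -26)] [(348, 29), (349, 37), (350, 20), (357, -27), (358, -43), (359, -30)]
250 [(284, 30), (285, 47), (286, 38), (287, 14), (291, -24), (292, -28)] [(349, 34), (350, 31), (358, -26), (359, -39), (360, -26)]
260 [(285, 15), (286, 30), (287, 32), (288, 17), (294, 13), (295, 15)] [(349, 17), (350, 38), (351, 28), (358, -16), (359, -30), (360, -29)]
270 [(287, 27), (288, 27), (289, 14), (295, 14), (296, 19), (297, 16), (298, 13)] [(350, 24), (351, 41), (352, 29), (359, -21), (360, -33), (361, -21)]
280 [(288, 18), (289, 22), (304, 18), (305, 27), (306, 21)] [(348, -13), (351, 22), (352, 35), (353, 23), (360, -20), (361, -29), (362, -21)]
290 [(287, 20), (288, 22), (289, 13), (294, -17), (295, -17)] [(346, -15), (347, -21), (348, -28), (349, -30), (350, -28), (352, 31), (353, 53), (354, 39), (357, -14), (361, -26), (362, -23)]
[137, 136, 138, 140, 142, 144, 145, 145, 146, 148, 147, 141, 130, 133, 162, 194, 209, 213, 213, 213, 213, 213, 214, 215, 217, 217, 217, 217, 218, 219, 219, 216, 208, 195, 196, 212, 224, 227, 227, 226, 224, 222, 221, 221, 221, 215, 203, 193, 204, 227]
[236, 236, 236, 236, 236, 236, 236, 236, 236, 236, 236, 236, 235, 226, 201, 166, 138, 112, 76, 41, 23, 17, 15, 14, 15, 14, 13, 13, 13, 14, 18, 29, 48, 66, 76]
[429.62501227 394.9420596  151.79474456] [ 1.79966173e+02 -1.78704777e-02  1.65096329e+02]
```

```bash
python3 -c "
import cv2
a=cv2.imread('pics/w3.png')[150:320,230:430];cv2.imwrite('pics/w3c.png',cv2.resize(a,None,fx=4,fy=3.5,interpolation=cv2.INTER_CUBIC))"
```

```text
(no output)
```

View pics/w3c.png

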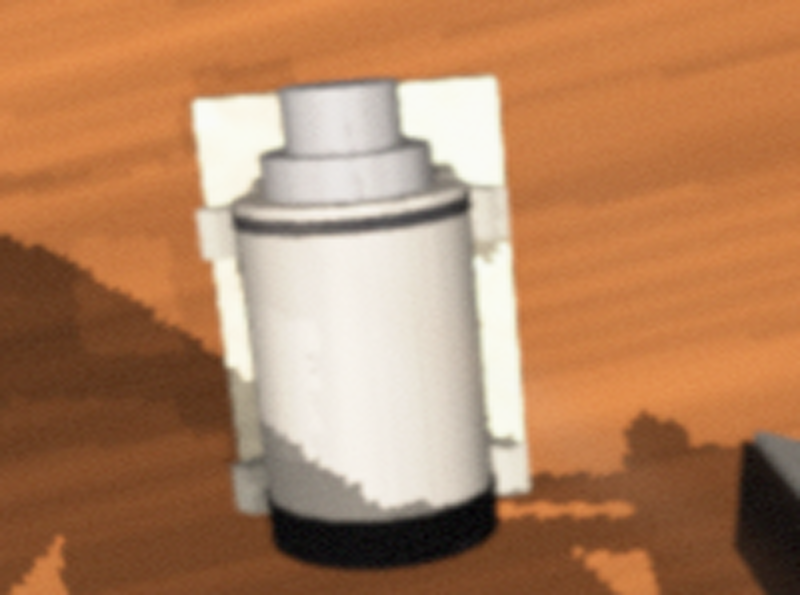

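Run:
```python
from h import *
w=cap('wrist');print(np.round(np.array(w['pose'])[:3,3],1))
a=onz(w,319,230,62);b=onz(w,324.1,290,62);d=(b-a)/np.linalg.norm(b-a);yaw=np.degrees(np.arctan2(d[1],d[0]));print(a,b,yaw)
fr=onz(w,326.2,311.7,80);ta=onz(w,315,173,72);print('front rim',fr,'tail top',ta,'len',(fr-ta)@d)
o1=fr-35*d;o2=ta+55*d
print('origin by front/tail',o1,o2,'lateral',[np.cross(d[:2],(p-a)[:2]) for p in (o1,o2)])
s=readout.read_state();print(s['eef_pos'],s['tcp_rot'])
```

```text
[360.3 412.6 318.2]
[417.32332842 396.60347911  62.        ] [460.69763491 388.78209355  62.        ] -10.221899075064043
front rim [469.15231463 387.8331137   80.        ] tail top [378.60080607 404.35136487  72.        ] len 92.04560532346017
origin by front/tail [434.70783979 394.04424512  80.        ] [432.72783795 394.59101549  72.        ] lateral [array(0.56645755), array(0.75317659)]
[429.45911834 395.16679605 152.02324698] [1.79950708e+02 3.77196281e-03 1.65130943e+02]<stdin>:6: DeprecationWarning: Arrays of 2-dimensional vectors are deprecated. Use arrays of 3-dimensional vectors instead. (deprecated in NumPy 2.0)
```

```bash
python3 -m pendant '[[[-0.004,-0.0005,0.0,-0.58],[0,0,0.016,0],[0,0,0.016,0],[0,0,0.016,0],[0,0,0.016,0],[0,0,0.015,0],[0,0,0.010,0],[0,0,0.006,0]]]' 0.094
python3 -m pendant '[[[0,0,0,0],[0,0,0,0],[0,0,0,0],[0,0,0,0],[0,0,0,0],[0,0,0,0],[0,0,0,0],[0,0,0,0]]]' 0.03
```

```text
clock: 2.2
eef_pos: [433.3, 393.0, 55.6]
tcp_rot: [-180.0, -0.0, 169.7]
force: [-0.2, 1.1, 0.3]
gripper_width: 1.003
grasp_force: 0.0
clock: 3.0
eef_pos: [434.4, 394.2, 56.9]
tcp_rot: [179.8, 0.0, 169.7]
force: [0.6, 4.1, -0.7]
gripper_width: 0.422
grasp_force: 30.0
```

```bash
python3 -m pendant '[[[0,0,-0.008,0],[0,0,-0.025,0],[0,0,-0.04,0],[0,0,-0.04,0],[0,0,-0.03,0.6],[0,0,0,1],[0,0,0,1],[0,0,0,1]]]' 0.03
python3 -m pendant '[[[0,0,0,1],[0,0,0,1],[0,0,0,1],[0,0,0,1],[0,0,0,1],[0,0,0,1],[0,0,0,1],[-0.01,0.005,0,0.3]]]'
python3 -m pendant '[[[-0.03,0.014,0,0],[-0.042,0.019,0,0],[-0.045,0.020,0,0],[-0.045,0.020,0,0],[-0.045,0.021,0,0],[-0.045,0.021,0,0],[-0.045,0.021,0,0],[-0.039,0.019,0,0]]]'
python3 -m pendant '[[[0,0,0,0],[0,0,0,0],[0,0,0,0],[0,0,0,0],[0,0,0,0],[0,0,0,0],[0,0,0,0],[0,0,0,0]]]'
python3 - <<'E'
from h import *
w=cap('wrist','w4.png');s=readout.read_state();print(s['eef_pos'],s['tcp_rot'],np.round(w['pose'],3).tolist())
E
```

```text
clock: 3.8
eef_pos: [433.4, 391.8, 198.9]
tcp_rot: [-179.8, 0.0, 140.5]
force: [0.4, -1.2, -4.7]
gripper_width: 0.419
grasp_force: 30.0
clock: 4.6
eef_pos: [437.0, 382.1, 198.3]
tcp_rot: [-179.9, 0.1, 82.5]
force: [0.2, 0.8, -4.3]
gripper_width: 0.419
grasp_force: 30.0
clock: 5.4
eef_pos: [547.2, 25.5, 199.1]
tcp_rot: [-179.9, 0.1, 82.5]
force: [0.9, 1.5, -3.8]
gripper_width: 0.421
grasp_force: 30.0
clock: 6.2
eef_pos: [547.8, 29.5, 199.5]
tcp_rot: [180.0, -0.0, 82.5]
force: [0.8, -0.0, -4.5]
gripper_width: 0.417
grasp_force: 30.0
[547.84949464  29.34810512 199.53432791] [ 1.79993810e+02 -2.84941457e-03  8.25196799e+01] [[0.991, -0.126, -0.033, 558.31], [-0.13, -0.96, -0.25, 100.716], [-0.0, 0.252, -0.968, 365.931], [0.0, 0.0, 0.0, 1.0]]
```

View pics/w4.png

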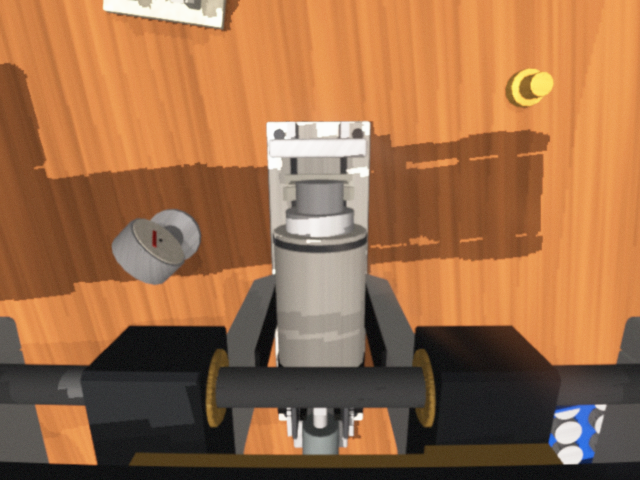

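Run:
```python
from h import *
w=cap('wrist');s=readout.read_state()
g=cv2.GaussianBlur(cv2.cvtColor(w['color'],cv2.COLOR_RGB2GRAY),(3,3),0).astype(int)
def E(l,a,b,th=15): d=np.diff(l); return [(i,int(d[i])) for i in range(a,b) if abs(d[i])>th]
for v in (144,148,152,127): print('row',v,E(g[v],255,285),E(g[v],350,385))
for u in (275,285,300,335,350,360): print('col',u,E(g[:,u],115,185))
for z in (110,):
  print([onz(w,*p,z).round(1).tolist() for p in ((269,148),(366.5,148),(318,156),(318,140))])
print([onz(w,*p,20).round(1).tolist() for p in ((267,123),(370,123))])
print('axis tail',[onz(w,320.5,v,199.5+5).round(1).tolist() for v in (180,240)])
```

```text
row 144 [(266, 21), (267, 25), (268, 16)] [(364, -20), (365, -19), (368, -24), (369, -27)]
row 148 [(266, 21), (267, 28), (268, 16)] [(364, -17), (365, -19), (368, -26), (369, -26)]
row 152 [(266, 26), (267, 24)] [(364, -19), (365, -18), (368, -25), (369, -26)]
row 127 [(265, 29), (266, 34)] [(360, 22), (361, 26), (368, -37), (369, -56), (370, -36), (372, 20), (373, 20)]
col 275 [(120, 22), (121, 36), (122, 23), (128, -27), (129, -41), (130, -34), (131, -16), (137, 16), (138, 28), (139, 34), (140, 23), (167, -21), (168, -19)]
col 285 [(120, 26), (121, 41), (122, 24), (131, -24), (132, -25), (135, 23), (136, 17), (155, -25), (156, -28)]
col 300 [(120, 30), (121, 43), (122, 22), (124, -20), (125, -20), (139, 25), (140, 16), (155, -27), (156, -26), (179, -25), (180, -26)]
col 335 [(120, 25), (121, 31), (122, 17), (134, -20), (135, -18), (138, 20), (139, 23), (155, -26), (156, -23), (178, -22), (179, -30), (180, -18)]
col 350 [(119, 18), (120, 30), (121, 19), (138, 20), (139, 21), (153, -19), (154, -37), (155, -29), (167, 28), (168, 25), (172, -17), (173, -28), (174, -20)]
col 360 [(120, 18), (121, 17), (127, -30), (128, -35), (129, -21), (136, 20), (137, 42), (138, 48), (139, 30), (153, -20), (154, -22), (166, 20), (167, 16)]
[[524.7, 100.2, 110.0], [587.5, 92.0, 110.0], [555.6, 91.0, 110.0], [556.9, 101.1, 110.0]]
[[514.5, 121.2, 20.0], [602.9, 109.6, 20.0]]
axis tail [[556.3, 84.7, 204.5], [553.0, 59.0, 204.5]]
```

```bash
python3 -c "
import cv2,numpy as np
a=cv2.imread('pics/w4.png')[110:260,250:390];a=cv2.resize(a,None,fx=4,fy=4,interpolation=cv2.INTER_CUBIC)[:600]
cv2.imwrite('pics/w4c.png',a)"
```

```text
(no output)
```

View pics/w4c.png

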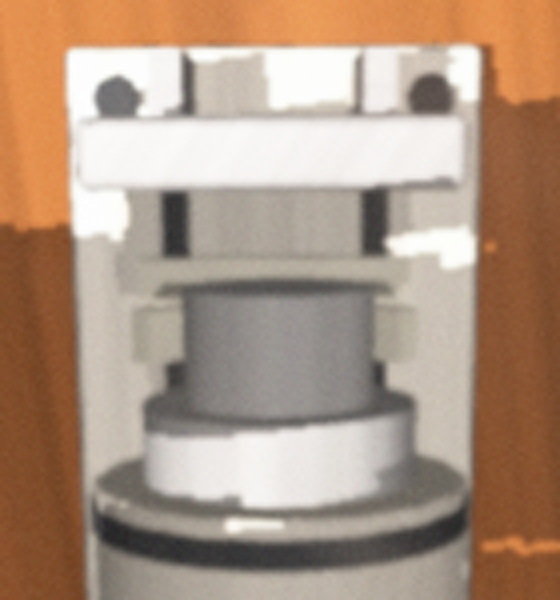

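Run:
```python
from h import *
w=cap('wrist');t=cap('top');sc=cap('scene')
print('tail top',onz(w,320,182.5,214.5),'seat edge',onz(w,318,156.5,110))
for n,P in(('seat-top corners rear',((524.7,101.5,110),(587,93.5,110))),('front',((523.5,92,110),(586,84,110)))):
    for p in P: print(n,p,proj(t,p).round(1),proj(sc,p).round(1))
a=cv2.imread('pics/scene0.png')[115:280,195:330];b=cv2.rotate(cv2.imread('pics/top0.png')[200:270,325:517],cv2.ROTATE_90_CLOCKWISE)
A=cv2.resize(a,None,fx=3.6,fy=3.6,interpolation=cv2.INTER_CUBIC);B=cv2.resize(b,None,fx=3.09,fy=3.09,interpolation=cv2.INTER_CUBIC)
c=np.zeros((600,A.shape[1]+B.shape[1],3),np.uint8);c[:A.shape[0],:A.shape[1]]=A[:600];c[:B.shape[0],A.shape[1]:]=B[:600];cv2.imwrite('pics/c7.png',c);print(A.shape,B.shape)
```

```text
tail top [556.15703429  84.62098721 214.5       ] seat edge [555.53687288  90.59001081 110.        ]
seat-top corners rear (524.7, 101.5, 110) [341.8 237.7] [312.1 218.5]
seat-top corners rear (587, 93.5, 110) [344.8 205.9] [282.8 236.6]
front (523.5, 92, 110) [346.8 238.1] [308.9 215. ]
front (586, 84, 110) [349.7 206.3] [279.5 232.9]
(594, 486, 3) (593, 216, 3)
```

View pics/c7.png

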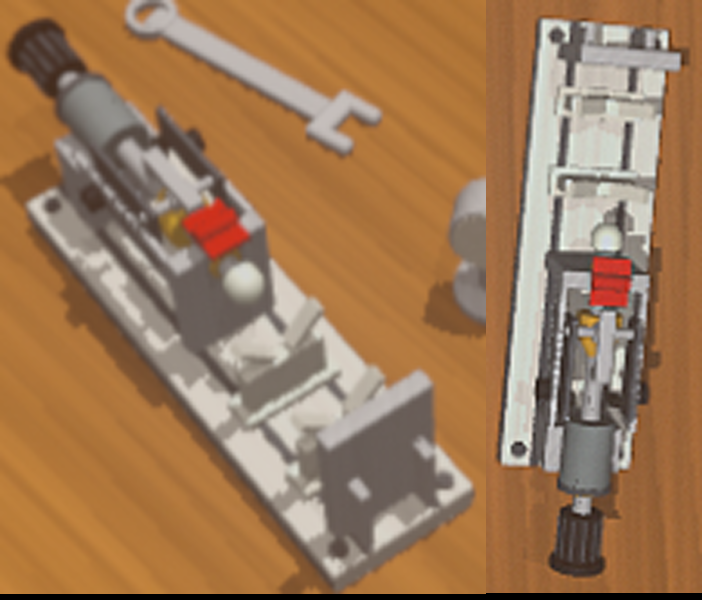

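```bash
python3 -m pendant '[[[0.003,-0.0013,0.01,0],[0,0,0.02,0],[0,0,0.02,0],[0,0,0.02,0],[0,0,0.02,0],[0,0,0.012,0],[0,0,0.008,0],[0,0,0.003,0]]]'
python3 -m pendant '[[[0,0,0,0],[0,0,0.0,0],[0,0,0,0],[0,0,0.001,0],[0,0,0.001,0],[0,0,0.001,0],[0,0,0,0],[0,0,0,0]]]'
```

```text
clock: 7.25
eef_pos: [546.5, 32.4, 85.5]
tcp_rot: [-179.9, -0.0, 82.5]
force: [-0.5, -0.4, -3.8]
gripper_width: 0.419
grasp_force: 30.0
clock: 8.05
eef_pos: [546.9, 32.3, 83.4]
tcp_rot: [-180.0, -0.0, 82.5]
force: [0.6, -0.3, -3.1]
gripper_width: 0.417
grasp_force: 30.0
```

```bash
python3 -m pendant '[[[0,0,0.0005,0],[0,0,0.0005,0],[0,0,0.0005,0],[0,0,0.0005,0],[0,0,0,0],[0,0,0,0],[0,0,0,0],[0,0,0,0]]]'
python3 -m pendant '[[[0,0,0.0005,0],[0,0,0.0005,0],[0,0,0,0],[0,0,0,0],[0,0,0,0],[0,0,0,0],[0,0,0,0],[0,0,0,0]]]'
```

```text
clock: 8.85
eef_pos: [547.0, 32.3, 81.5]
tcp_rot: [180.0, -0.0, 82.5]
force: [-1.0, 0.7, -4.5]
gripper_width: 0.419
grasp_force: 30.0
clock: 9.65
eef_pos: [547.0, 32.3, 80.5]
tcp_rot: [180.0, -0.0, 82.5]
force: [-0.6, -0.9, -3.8]
gripper_width: 0.418
grasp_force: 30.0
```

```bash
python3 -m pendant '[[[0.0005,0,0,0],[0.0005,0,0,0],[0.0005,0,0,0],[0.0005,0,0,0],[0,0,0,0],[0,0,0,0],[0,0,0,0],[0,0,0,0]]]'
python3 -m pendant '[[[0.0005,0,0,0],[0.0005,0,0,0],[0.0005,0,0,0],[0,0,0,0],[0,0,0,0],[0,0,0,0],[0,0,0,0],[0,0,0,0]]]'
```

```text
clock: 10.45
eef_pos: [547.2, 34.2, 80.5]
tcp_rot: [-180.0, -0.0, 82.5]
force: [-0.2, 0.6, -4.6]
gripper_width: 0.417
grasp_force: 30.0
clock: 11.25
eef_pos: [547.4, 35.5, 80.5]
tcp_rot: [180.0, 0.0, 82.5]
force: [0.3, -1.9, -5.2]
gripper_width: 0.42
grasp_force: 30.0
```

```bash
python3 -m pendant '[[[0.0003,0,0,0],[0.0003,0,0,0],[0,0,0,0],[0,0,0,0],[0,0,0,0],[0,0,0,0],[0,0,0,0],[0,0,0,0]]]'
python3 -m pendant '[[[0.0003,0,0,0],[0.0003,0,0,0],[0,0,0,0],[0,0,0,0],[0,0,0,0],[0,0,0,0],[0,0,0,0],[0,0,0,0]]]'
```

```text
clock: 12.05
eef_pos: [547.4, 35.5, 80.4]
tcp_rot: [-180.0, 0.1, 82.5]
force: [-0.7, -5.0, -4.1]
gripper_width: 0.417
grasp_force: 30.0
clock: 12.85
eef_pos: [547.4, 35.5, 80.4]
tcp_rot: [-180.0, 0.1, 82.5]
force: [-1.3, -6.1, -4.5]
gripper_width: 0.42
grasp_force: 30.0
```

```bash
python3 -m pendant '[[[-0.0003,0,0.0004,0],[0,0,0.0004,0],[0,0,0,0],[0,0,0,0],[0,0,0,0],[0,0,0,0],[0,0,0,0],[0,0,0,0]]]'
python3 -m pendant '[[[0,0,0.0004,0],[0,0,0.0004,0],[0,0,0,0],[0,0,0,0],[0,0,0,0],[0,0,0,0],[0,0,0,0],[0,0,0,0]]]'
```

```text
clock: 13.65
eef_pos: [547.4, 35.5, 80.1]
tcp_rot: [180.0, 0.1, 82.5]
force: [-2.4, -6.3, -2.6]
gripper_width: 0.418
grasp_force: 30.0
clock: 14.45
eef_pos: [547.4, 35.5, 80.0]
tcp_rot: [180.0, 0.1, 82.5]
force: [-3.1, -5.9, 0.7]
gripper_width: 0.42
grasp_force: 30.0
```

```bash
python3 -m pendant '[[[0,0,0,0],[0,0,0,0],[0,0,0,0],[0,0,0,0],[0,0,0,0],[0,0,0,0],[0,0,0,0],[0,0,0,0]]]' 0.07
python3 -m pendant '[[[0,0,-0.01,0],[0,0,-0.02,0],[0,0,-0.03,0],[0,0,-0.03,0],[0,0,-0.02,0],[0,0,-0.01,0],[0,0,0,0],[0,0,0,0]]]'
python3 - <<'E'
from h import *
w=cap('wrist','w5.png');s=readout.read_state();print(s['eef_pos'],s['tcp_rot'],s['force'],np.round(w['pose'],3).tolist())
E
```

```text
clock: 15.25
eef_pos: [547.5, 36.7, 78.8]
tcp_rot: [-180.0, -0.0, 82.5]
force: [-0.1, 0.5, -0.4]
gripper_width: 0.743
grasp_force: 0.0
clock: 16.05
eef_pos: [547.1, 36.6, 198.0]
tcp_rot: [-179.9, 0.0, 82.5]
force: [0.7, -0.7, -0.2]
gripper_width: 0.743
grasp_force: 0.0
[546.81118376  36.63064368 197.34243103] [-1.79847665e+02  1.02522906e-02  8.24905224e+01] [-0.61350033 -0.22699372 -0.72394143] [[0.991, -0.126, -0.035, 557.909], [-0.131, -0.96, -0.249, 107.858], [-0.002, 0.252, -0.968, 364.431], [0.0, 0.0, 0.0, 1.0]]
```

View pics/w5.png

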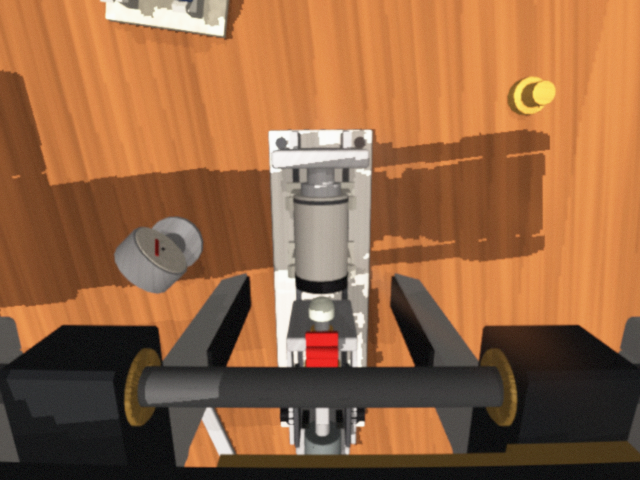

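```bash
python3 -m pendant '[[[-0.02,0,0,0],[-0.04,0,0,0],[-0.045,0,0,0],[-0.045,0,0,0],[-0.045,0.001,0,0],[-0.035,0,0,0],[-0.017,0,0,0],[0,0,0,0]]]'
python3 -m pendant '[[[0,0,0,0],[0,0,0,0],[0,0,0,0],[0,0,0,0],[0,0,0,0],[0,0,0,0],[0,0,0,0],[0,0,0,0]]]'
python3 - <<'E'
from h import *
w=cap('wrist','w6.png');s=readout.read_state();print(s['eef_pos'],s['tcp_rot'],s['force'],np.round(w['pose'],3).tolist())
E
```

```text
clock: 16.9
eef_pos: [515.4, -209.7, 197.3]
tcp_rot: [-179.8, -0.1, 82.3]
force: [-0.9, 0.2, 0.2]
gripper_width: 0.746
grasp_force: 0.0
clock: 17.7
eef_pos: [516.3, -208.4, 198.9]
tcp_rot: [180.0, -0.0, 82.5]
force: [0.4, -0.2, 0.8]
gripper_width: 0.745
grasp_force: 0.0
[ 516.23321339 -208.40084956  198.83634269] [-1.79999926e+02 -8.20253013e-03  8.24866554e+01] [ 0.0409599   0.23157348 -0.5879965 ] [[0.991, -0.127, -0.033, 526.812], [-0.131, -0.959, -0.25, -137.143], [-0.0, 0.252, -0.968, 365.283], [0.0, 0.0, 0.0, 1.0]]
```

View pics/w6.png

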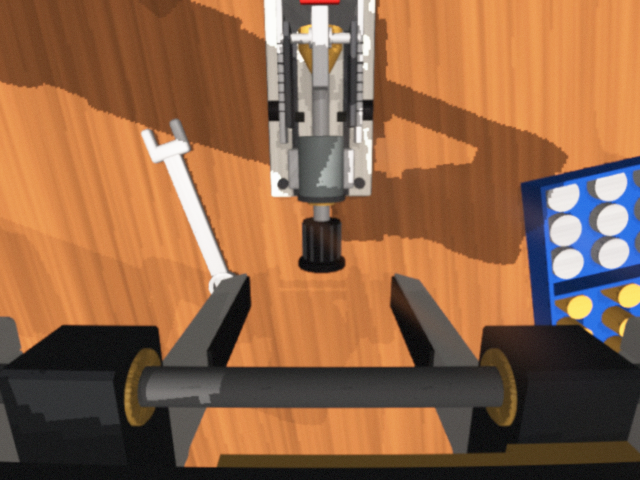

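Run:
```python
from h import *
w=cap('wrist');g=cv2.GaussianBlur(cv2.cvtColor(w['color'],cv2.COLOR_RGB2GRAY),(3,3),0).astype(int)
for u in (312,321,330): 
    d=np.diff(g[:,u]);print(u,[(i,int(d[i])) for i in range(195,285) if abs(d[i])>8])
for v in (240,264):
    d=np.diff(g[v]);print(v,[(i,int(d[i])) for i in range(285,360) if abs(d[i])>12])
e=np.array([.1308,.9914]);
for n,p,z in(('front',(321,219),99),('flange rear',(321.5,271),101),('flangefront',(321.5,256),103),('axis',(321.5,240),85)):
    q=onz(w,*p,z);d=q[:2]-np.array([516.23,-208.4]);print(n,q.round(1),'rel TCP along',d@e,'tool y',d@[.9914,-.1308])
s=readout.read_state();print(s['eef_pos'])
```

```text
312 [(195, -9), (196, -13), (197, -10), (201, 14), (202, 21), (203, 18), (215, -18), (216, -27), (217, -22), (218, -9), (260, -9), (270, 26), (271, 44), (272, 39), (273, 18)]
321 [(195, -9), (196, -14), (197, -13), (201, 17), (202, 29), (203, 26), (204, 13), (219, -19), (220, -34), (221, -33), (222, -17), (225, 9), (260, -9), (261, -9), (270, 11), (271, 31), (272, 43), (273, 34), (274, 12)]
330 [(195, -10), (196, -13), (197, -9), (201, 17), (202, 23), (203, 12), (215, -18), (216, -27), (217, -23), (218, -12), (219, -9), (270, 23), (271, 41), (272, 38), (273, 20)]
240 [(300, -18), (301, -34), (302, -32), (303, -14)]
264 [(296, -23), (297, -40), (298, -41), (299, -24), (343, 25), (344, 40), (345, 35), (346, 14)]
front [ 520.2 -190.6   99. ] rel TCP along 18.120908843790524 tool y 1.6380259081335633
flange rear [ 515.6 -228.4  101. ] rel TCP along -19.948993219086457 tool y 2.0146248358396437
flangefront [ 517.2 -216.6  103. ] rel TCP along -7.957166421540809 tool y 1.9994247488577288
axis [ 518.1 -209.5   85. ] rel TCP along -0.8424885238748795 tool y 2.0465588591635138
[ 516.22429946 -208.46540477  198.84596782]
```

```bash
python3 -m pendant '[[[-0.003,0,0.01,0],[0,0,0.02,0],[0,0,0.025,0],[0,0,0.025,0],[0,0,0.02,0],[0,0,0.012,0],[0,0,0.006,0],[0,0,0.001,0]]]'
python3 -m pendant '[[[0,0,0,0],[0,0,0.0,0],[0,0,0,0],[0,0,0,0],[0,0,0,0],[0,0,0,0],[0,0,0,0],[0,0,0,0]]]' 0.02
```

```text
clock: 18.6
eef_pos: [515.6, -211.3, 79.2]
tcp_rot: [-179.9, -0.0, 82.5]
force: [-1.0, -0.6, -0.3]
gripper_width: 0.746
grasp_force: 0.0
clock: 19.4
eef_pos: [516.6, -211.5, 80.1]
tcp_rot: [179.9, 0.0, 82.5]
force: [2.4, -0.6, 0.4]
gripper_width: 0.29
grasp_force: 30.0
```

```bash
python3 -m pendant '[[[-0.002,0.0005,0,0],[-0.003,0,0,0],[-0.003,0,0,0],[-0.003,0,0,0],[-0.003,0,0,0],[-0.003,0,0,0],[-0.003,0,0,0],[-0.003,0,0,0]]]'
python3 - <<'E'
from h import *
cap('wrist');a=[];
for i in range(4): cap('wrist');s=readout.read_state();a.append(s['force'])
print(s['clock'],s['eef_pos'],np.mean(a,0),(np.array([516.6,-211.5])-s['eef_pos'][:2])@[.1308,.9914],s['gripper_width']*94)
E
```

```text
clock: 20.2
eef_pos: [514.2, -231.2, 80.0]
tcp_rot: [180.0, -0.4, 82.5]
force: [4.9, 9.6, 2.3]
gripper_width: 0.292
grasp_force: 30.0
20.45 [ 514.13121565 -231.58325288   80.05901733] [3.85207837 8.34130487 2.03059006] 20.23345390068094 26.98714930148605
```

```bash
cat > m.py <<'E'
from h import *
a=[];p=[]
for i in range(4): cap('wrist');s=readout.read_state();a.append(s['force']);p.append(s['eef_pos'])
f=np.mean(a,0);e=np.array([.1308,.9914]);d=(np.array([516.6,-211.5])-np.mean(p,0)[:2])@e
print('t %.2f draw %.2f pull %.2f excess %.2f Fz %.1f Fx %.1f w %.1f'%(s['clock'],d,f[:2]@e,f[:2]@e-.42*d-.5,f[2],f[0],s['gripper_width']*94))
E
python3 -m pendant '[[[-0.001,0,0,0],[-0.001,0,0,0],[-0.001,0,0,0],[-0.001,0,0,0],[-0.001,0,0,0],[-0.001,0,0,0],[-0.001,0,0,0],[0,0,0,0]]]' >/dev/null; python3 m.py
```

```text
t 21.45 draw 25.80 pull 11.95 excess 0.62 Fz 3.8 Fx 4.3 w 26.8
```

```bash
python3 -m pendant '[[[-0.0005,0,0,0],[-0.0005,0,0,0],[-0.0005,0,0,0],[-0.0005,0,0,0],[0,0,0,0],[0,0,0,0],[0,0,0,0],[0,0,0,0]]]' >/dev/null; python3 m.py
```

```text
t 22.45 draw 27.43 pull 12.70 excess 0.69 Fz 3.2 Fx 4.3 w 27.3
```

```bash
python3 -m pendant '[[[-0.0005,0,0,0],[-0.0005,0,0,0],[-0.0005,0,0,0],[0,0,0,0],[0,0,0,0],[0,0,0,0],[0,0,0,0],[0,0,0,0]]]' >/dev/null; python3 m.py
```

```text
t 23.45 draw 28.66 pull 13.03 excess 0.49 Fz 3.7 Fx 4.7 w 27.4
```

```bash
python3 -m pendant '[[[-0.0005,0,0,0],[-0.0005,0,0,0],[-0.0005,0,0,0],[0,0,0,0],[0,0,0,0],[0,0,0,0],[0,0,0,0],[0,0,0,0]]]' >/dev/null; python3 m.py
```

```text
t 24.45 draw 29.94 pull 13.47 excess 0.39 Fz 3.7 Fx 4.6 w 27.1
```

```bash
python3 -m pendant '[[[-0.0005,0,0,0],[-0.0005,0,0,0],[-0.0005,0,0,0],[0,0,0,0],[0,0,0,0],[0,0,0,0],[0,0,0,0],[0,0,0,0]]]' >/dev/null; python3 m.py
```

```text
t 25.45 draw 31.20 pull 14.26 excess 0.66 Fz 3.9 Fx 4.6 w 27.3
```

```bash
python3 -m pendant '[[[-0.0005,0,0,0],[-0.0005,0,0,0],[-0.0005,0,0,0],[0,0,0,0],[0,0,0,0],[0,0,0,0],[0,0,0,0],[0,0,0,0]]]' >/dev/null; python3 m.py
```

```text
t 26.45 draw 32.43 pull 14.91 excess 0.79 Fz 4.2 Fx 4.8 w 27.1
```

```bash
python3 -m pendant '[[[-0.0005,0,0,0],[-0.0005,0,0,0],[-0.0005,0,0,0],[0,0,0,0],[0,0,0,0],[0,0,0,0],[0,0,0,0],[0,0,0,0]]]' >/dev/null; python3 m.py
```

```text
t 27.45 draw 33.69 pull 15.08 excess 0.43 Fz 4.5 Fx 4.6 w 27.3
```

```bash
python3 -m pendant '[[[-0.0005,0,0,0],[-0.0005,0,0,0],[-0.0005,0,0,0],[0,0,0,0],[0,0,0,0],[0,0,0,0],[0,0,0,0],[0,0,0,0]]]' >/dev/null; python3 m.py
```

```text
t 28.45 draw 35.03 pull 15.50 excess 0.29 Fz 5.0 Fx 4.9 w 27.0
```

```bash
python3 -m pendant '[[[-0.0005,0,0,0],[-0.0005,0,0,0],[-0.0005,0,0,0],[0,0,0,0],[0,0,0,0],[0,0,0,0],[0,0,0,0],[0,0,0,0]]]' >/dev/null; python3 m.py
```

```text
t 29.45 draw 36.32 pull 15.74 excess -0.02 Fz 4.8 Fx 4.7 w 27.1
```

```bash
python3 -m pendant '[[[-0.0005,0,0,0],[-0.0005,0,0,0],[-0.0005,0,0,0],[0,0,0,0],[0,0,0,0],[0,0,0,0],[0,0,0,0],[0,0,0,0]]]' >/dev/null; python3 m.py
```

```text
t 30.45 draw 37.60 pull 16.60 excess 0.31 Fz 4.9 Fx 5.2 w 27.2
```

```bash
python3 -m pendant '[[[-0.0005,0,0,0],[-0.0005,0,0,0],[-0.0005,0,0,0],[0,0,0,0],[0,0,0,0],[0,0,0,0],[0,0,0,0],[0,0,0,0]]]' >/dev/null; python3 m.py
```

```text
t 31.45 draw 38.86 pull 17.13 excess 0.31 Fz 5.3 Fx 5.8 w 27.4
```

```bash
python3 -m pendant '[[[-0.0005,0,0,0],[-0.0005,0,0,0],[-0.0005,0,0,0],[0,0,0,0],[0,0,0,0],[0,0,0,0],[0,0,0,0],[0,0,0,0]]]' >/dev/null; python3 m.py
```

```text
t 32.45 draw 40.31 pull 16.82 excess -0.61 Fz 4.6 Fx 4.9 w 27.2
```

```bash
python3 -m pendant '[[[-0.0005,0,0,0],[-0.0005,0,0,0],[0,0,0,0],[0,0,0,0],[0,0,0,0],[0,0,0,0],[0,0,0,0],[0,0,0,0]]]' >/dev/null; python3 m.py
```

```text
t 33.45 draw 40.75 pull 18.14 excess 0.53 Fz 5.2 Fx 4.9 w 27.3
```

```bash
python3 -m pendant '[[[-0.0005,0,0,0],[-0.0003,0,0,0],[0,0,0,0],[0,0,0,0],[0,0,0,0],[0,0,0,0],[0,0,0,0],[0,0,0,0]]]' >/dev/null; python3 m.py
```

```text
t 34.45 draw 40.99 pull 19.48 excess 1.77 Fz 5.3 Fx 5.2 w 27.6
```

```bash
python3 -m pendant '[[[0.0005,0,0,0],[0.0005,0,0,0],[0.0005,0,0,0],[0.0005,0,0,0],[0.0005,0,0,0],[0.0005,0,0,0],[0.0005,0,0,0],[0.0005,0,0,0]]]' >/dev/null; python3 m.py
python3 -m pendant '[[[0.0005,0,0,0],[0.0005,0,0,0],[0.0005,0,0,0],[0,0,0,0],[0,0,0,0],[0,0,0,0],[0,0,0,0],[0,0,0,0]]]' >/dev/null; python3 m.py
```

```text
t 35.45 draw 38.80 pull 15.27 excess -1.52 Fz 4.5 Fx 4.8 w 27.7
t 36.45 draw 38.71 pull 12.81 excess -3.95 Fz 3.6 Fx 4.3 w 27.4
```

```bash
python3 -m pendant '[[[0.0005,0,0,0],[0.0005,0,0,0],[0.0005,0,0,0],[0.0005,0,0,0],[0.0005,0,0,0],[0.0005,0,0,0],[0.0005,0,0,0],[0,0,0,0]]]' >/dev/null; python3 m.py
```

```text
t 37.45 draw 38.50 pull 5.18 excess -11.49 Fz 1.5 Fx 3.7 w 27.5
```

```bash
python3 -m pendant '[[[0.0005,0,0,0],[0.0005,0,0,0],[0.0005,0,0,0],[0.0004,0,0,0],[0,0,0,0],[0,0,0,0],[0,0,0,0],[0,0,0,0]]]' >/dev/null; python3 m.py
```

```text
t 38.45 draw 38.39 pull 0.96 excess -15.66 Fz 0.4 Fx 5.2 w 27.2
```

```bash
python3 -m pendant '[[[0,0,0,0],[0,0,0,0],[0,0,0,0],[0,0,0,0],[0,0,0,0],[0,0,0,0],[0,0,0,0],[0,0,0,0]]]' 0.07
python3 -m pendant '[[[0,0,-0.01,0],[0,0,-0.03,0],[0,0,-0.03,0],[0,0,-0.03,0],[0,0,-0.02,0],[0.02,0,0,0],[0.04,0,0,0],[0.04,0,0,0]]]' 0.07
python3 -m pendant '[[[0.04,0,0,0],[0.04,0,0,0],[0.02,-0.001,0,0],[0.008,0,0,0],[0,0,0,0],[0,0,0,0],[0,0,0,0],[0,0,0,0]]]' 0.07
python3 - <<'E'
from h import *
w=cap('wrist','w7.png');s=readout.read_state();print(s['eef_pos'],s['tcp_rot'],s['force'],np.round(w['pose'],3).tolist())
h=cv2.cvtColor(w['color'],cv2.COLOR_RGB2HSV);m=((h[...,0]<8)|(h[...,0]>172))&(h[...,1]>170)&(h[...,2]>90)
m=m.astype(np.uint8);n,l,st,c=cv2.connectedComponentsWithStats(m);print([(st[i].tolist(),c[i].round(1).tolist()) for i in range(1,n) if st[i][4]>100])
E
```

```text
clock: 39.25
eef_pos: [511.3, -249.0, 79.8]
tcp_rot: [-180.0, -0.0, 82.5]
force: [0.1, -0.4, 0.3]
gripper_width: 0.745
grasp_force: 0.0
clock: 40.05
eef_pos: [524.7, -149.4, 201.1]
tcp_rot: [179.9, 0.0, 82.4]
force: [0.2, 0.6, -0.0]
gripper_width: 0.743
grasp_force: 0.0
clock: 40.85
eef_pos: [537.5, -43.8, 199.8]
tcp_rot: [-180.0, 0.0, 82.4]
force: [0.8, 0.4, 0.2]
gripper_width: 0.745
grasp_force: 0.0
[537.52962715 -43.65674846 199.78640148] [-1.79991101e+02  3.57245515e-03  8.24023993e+01] [0.3115129  0.11317207 0.22231693] [[0.991, -0.128, -0.034, 548.248], [-0.133, -0.959, -0.25, 27.456], [-0.001, 0.252, -0.968, 366.22], [0.0, 0.0, 0.0, 1.0]]
[([303, 224, 35, 42, 1321], [319.9, 244.0])]
```

```bash
python3 -c "
import cv2
a=cv2.imread('pics/w7.png')[80:340,230:410];cv2.imwrite('pics/w7c.png',cv2.resize(a,None,fx=2.3,fy=2.3,interpolation=cv2.INTER_CUBIC))"
```

```text
(no output)
```

View pics/w7c.png

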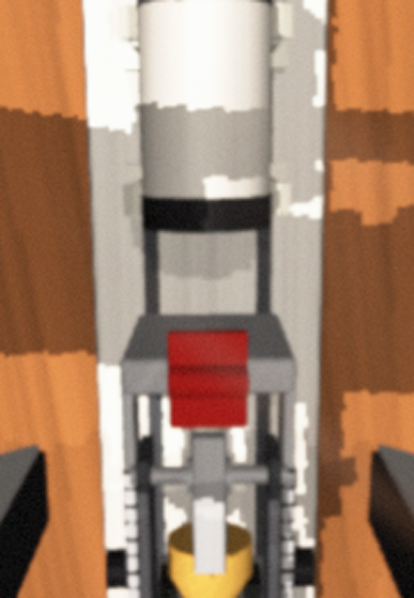

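Run:
```python
from h import *
w=cap('wrist');c=w['color'].astype(int)
print([(v,c[v,312:328,0].mean().round().astype(int),c[v,312:328,1].mean().round().astype(int)) for v in range(218,272)])
e=np.array([.1308,.9914])
for v,z in((224,109.5),(240,114.5),(244,114.5),(250,114.5),(266,109.5)):
    q=onz(w,320,v,z);d=q[:2]-[537.53,-43.66];print(v,q.round(1),'along',(d@e).round(2),'tooly',(d@[.9914,-.1308]).round(2))
```

```text
[(218, np.int64(90), np.int64(86)), (219, np.int64(90), np.int64(86)), (220, np.int64(90), np.int64(85)), (221, np.int64(91), np.int64(86)), (222, np.int64(93), np.int64(83)), (223, np.int64(100), np.int64(69)), (224, np.int64(119), np.int64(48)), (225, np.int64(144), np.int64(42)), (226, np.int64(160), np.int64(44)), (227, np.int64(167), np.int64(47)), (228, np.int64(167), np.int64(48)), (229, np.int64(167), np.int64(48)), (230, np.int64(167), np.int64(48)), (231, np.int64(168), np.int64(48)), (232, np.int64(168), np.int64(48)), (233, np.int64(166), np.int64(46)), (234, np.int64(167), np.int64(46)), (235, np.int64(167), np.int64(45)), (236, np.int64(167), np.int64(44)), (237, np.int64(164), np.int64(43)), (238, np.int64(151), np.int64(39)), (239, np.int64(131), np.int64(36)), (240, np.int64(122), np.int64(33)), (241, np.int64(130), np.int64(32)), (242, np.int64(140), np.int64(32)), (243, np.int64(148), np.int64(32)), (244, np.int64(155), np.int64(32)), (245, np.int64(160), np.int64(32)), (246, np.int64(163), np.int64(32)), (247, np.int64(166), np.int64(32)), (248, np.int64(164), np.
[... 376 characters left out ...]
, np.int64(166), np.int64(28)), (260, np.int64(165), np.int64(26)), (261, np.int64(165), np.int64(27)), (262, np.int64(165), np.int64(27)), (263, np.int64(166), np.int64(28)), (264, np.int64(164), np.int64(32)), (265, np.int64(163), np.int64(65)), (266, np.int64(160), np.int64(116)), (267, np.int64(144), np.int64(132)), (268, np.int64(110), np.int64(107)), (269, np.int64(99), np.int64(96)), (270, np.int64(118), np.int64(114)), (271, np.int64(140), np.int64(134))]
224 [540.6 -27.3 109.5] along 16.58 tooly 0.93
240 [539.3 -37.2 114.5] along 6.59 tooly 0.92
244 [538.9 -40.  114.5] along 3.78 tooly 0.92
250 [538.4 -44.2 114.5] along -0.46 tooly 0.91
266 [536.6 -57.3 109.5] along -13.6 tooly 0.88
```

```bash
python3 -m pendant '[[[0.0022,-0.0003,0,0],[0,0,0.01,0],[0,0,0.015,0],[0,0,0.015,0],[0,0,0.015,0],[0,0,0.008,0],[0,0,0.004,0],[0,0,0,0]]]' 0
python3 -m pendant '[[[0,0,0,0],[0,0,0,0],[0,0,0,0],[0,0,0.0005,0],[0,0,0.0005,0],[0,0,0.0005,0],[0,0,0,0],[0,0,0,0]]]'
```

```text
clock: 41.75
eef_pos: [537.3, -40.4, 132.1]
tcp_rot: [-179.9, -0.0, 82.5]
force: [0.5, -0.1, 0.0]
gripper_width: 0.104
grasp_force: 0.0
clock: 42.55
eef_pos: [537.6, -40.5, 131.3]
tcp_rot: [-180.0, -0.0, 82.5]
force: [-0.2, -0.4, -0.0]
gripper_width: 0.006
grasp_force: 0.0
```

```bash
Z='[0,0,0,0]'; python3 -m pendant '[[[0,0,0.0005,0],[0,0,0.0005,0],[0,0,0.0005,0],[0,0,0.0005,0],[0,0,0.0005,0],[0,0,0.0005,0],[0,0,0,0],[0,0,0,0]]]'
python3 -m pendant '[[[0,0,0.0005,0],[0,0,0.0005,0],[0,0,0.0005,0],[0,0,0.0005,0],[0,0,0,0],[0,0,0,0],[0,0,0,0],[0,0,0,0]]]'
```

```text
clock: 43.35
eef_pos: [537.6, -40.4, 128.7]
tcp_rot: [180.0, -0.0, 82.5]
force: [-1.2, -0.1, 1.6]
gripper_width: 0.009
grasp_force: 1.0
clock: 44.15
eef_pos: [537.8, -40.4, 128.1]
tcp_rot: [179.9, -0.0, 82.5]
force: [-2.9, 0.8, 8.7]
gripper_width: 0.004
grasp_force: 4.0
```

```bash
python3 -m pendant '[[[0,0,0.0005,0],[0,0,0,0],[0,0,0,0],[0,0,0,0],[0,0,0,0],[0,0,0,0],[0,0,0,0],[0,0,0,0]]]'
```

```text
clock: 44.95
eef_pos: [537.8, -40.3, 128.0]
tcp_rot: [179.9, -0.0, 82.5]
force: [-2.5, 1.1, 9.1]
gripper_width: 0.004
grasp_force: 4.6
```

```bash
python3 -m pendant '[[[0,0,0.0005,0],[0,0,0.0005,0],[0,0,0,0],[0,0,0,0],[0,0,0,0],[0,0,0,0],[0,0,0,0],[0,0,0,0]]]'
```

```text
clock: 45.75
eef_pos: [538.1, -40.1, 126.8]
tcp_rot: [179.9, -0.0, 82.5]
force: [-2.6, 1.9, 7.7]
gripper_width: 0.004
grasp_force: 4.0
```

```bash
python3 -m pendant '[[[0,0,0.0005,0],[0,0,0.0005,0],[0,0,0,0],[0,0,0,0],[0,0,0,0],[0,0,0,0],[0,0,0,0],[0,0,0,0]]]'
python3 -m pendant '[[[0,0,0.0005,0],[0,0,0.0005,0],[0,0,0,0],[0,0,0,0],[0,0,0,0],[0,0,0,0],[0,0,0,0],[0,0,0,0]]]'
```

```text
clock: 46.55
eef_pos: [538.2, -40.0, 126.5]
tcp_rot: [179.9, -0.0, 82.5]
force: [-3.2, 2.0, 11.2]
gripper_width: 0.006
grasp_force: 5.3
clock: 47.35
eef_pos: [538.4, -39.7, 124.8]
tcp_rot: [179.8, -0.1, 82.5]
force: [-2.2, 2.1, 8.7]
gripper_width: 0.005
grasp_force: 3.9
```

```bash
cat > k.py <<'E'
from h import *
t=cap('top');e=np.array([.1308,.9914,0]);o=np.array([534.2,-65,95.])
print('rig x:grey',[(x,int(cv2.cvtColor(t['color'],cv2.COLOR_RGB2GRAY)[tuple(np.round(proj(t,o+x*e)).astype(int)[::-1])])) for x in range(-215,-110,8)],readout.read_state()['clock'])
E
python3 k.py
python3 -m pendant '[[[0,0,0.0005,0],[0,0,0,0],[0,0,0,0],[0,0,0,0],[0,0,0,0],[0,0,0,0],[0,0,0,0],[0,0,0,0]]]'; python3 k.py
```

```text
rig x:grey [(-215, 121), (-207, 111), (-199, 96), (-191, 97), (-183, 97), (-175, 57), (-167, 51), (-159, 53), (-151, 55), (-143, 52), (-135, 54), (-127, 44), (-119, 190), (-111, 107)] 47.4
clock: 48.2
eef_pos: [538.4, -39.7, 124.6]
tcp_rot: [179.8, -0.1, 82.5]
force: [-2.0, 2.0, 9.3]
gripper_width: -0.002
grasp_force: 4.4
rig x:grey [(-215, 119), (-207, 112), (-199, 98), (-191, 97), (-183, 98), (-175, 57), (-167, 55), (-159, 58), (-151, 55), (-143, 52), (-135, 53), (-127, 50), (-119, 186), (-111, 106)] 48.25
```

```bash
python3 -m pendant '[[[0,0,-0.002,0],[0,0,-0.01,0],[0,0,-0.02,0],[0,0,-0.02,0],[0,0,-0.02,0],[0.01,0,-0.01,0],[0.02,0,0,0],[0.02,0,0,0]]]'
python3 -m pendant '[[[0.02,0,0,0],[0.01,0,0,0],[0,0,0,0],[0,0,0,0],[0,0,0,0],[0,0,0,0],[0,0,0,0],[0,0,0,0]]]'
python3 - <<'E'
from h import *
g=cv2.imread('pics/top0.png',0);t=cap('top');e=np.array([.1308,.9914,0]);o=np.array([534.2,-65,95.])
print([(x,int(g[tuple(np.round(proj(t,o+x*e)).astype(int)[::-1])])) for x in range(-215,-110,8)])
w=cap('wrist');s=cap('scene')
a=cv2.resize(w['color'][90:400,210:430],None,fx=1.8,fy=1.8);b=cv2.resize(s['color'][115:280,195:330],None,fx=2.9,fy=3.38)
cv2.imwrite('pics/w9.png',np.hstack([a,b[:558]])[:,:,::-1] if b.shape[0]>=558 else np.hstack([a[:b.shape[0]],b])[:,:,::-1])
E
```

```text
clock: 49.05
eef_pos: [544.3, 9.9, 204.5]
tcp_rot: [180.0, -0.0, 82.4]
force: [0.8, 0.1, 0.0]
gripper_width: 0.008
grasp_force: 0.0
clock: 49.85
eef_pos: [548.0, 38.4, 204.5]
tcp_rot: [180.0, -0.0, 82.5]
force: [-0.0, -0.5, -0.6]
gripper_width: 0.007
grasp_force: 0.0
[(-215, 107), (-207, 110), (-199, 108), (-191, 110), (-183, 110), (-175, 110), (-167, 67), (-159, 53), (-151, 62), (-143, 60), (-135, 59), (-127, 136), (-119, 181), (-111, 108)]
```

View pics/w9.png

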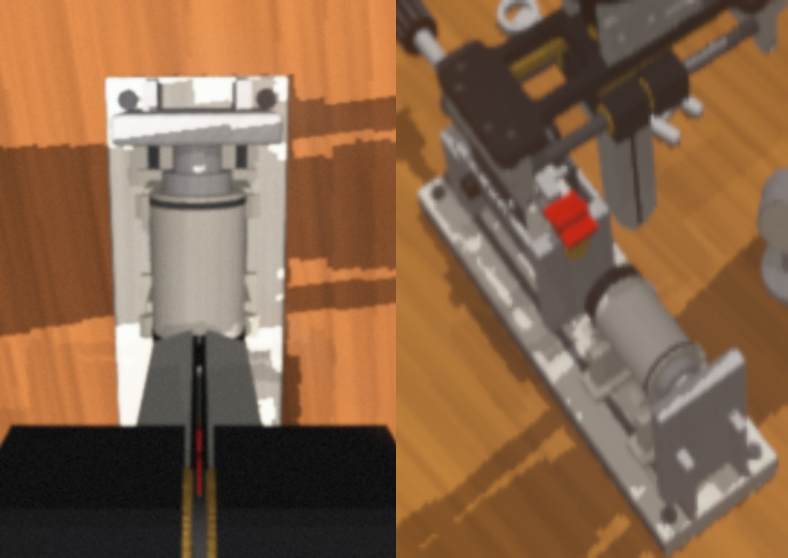

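```bash
cat > k2.py <<'E'
from h import *
e=np.array([.1308,.9914,0]);o=np.array([534.2,-65,97.])
def line(c,g): return [int(g[tuple(np.round(proj(c,o+x*e)).astype(int)[::-1])]) for x in range(-215,-104,6)]
print(list(range(-215,-104,6)))
for n in('top','scene'):
    c=cap(n);print(n,line(c,cv2.cvtColor(c['color'],cv2.COLOR_RGB2GRAY)),'start',line(c,cv2.imread(f'pics/{n}0.png',0)))
E
python3 k2.py
```

```text
[-215, -209, -203, -197, -191, -185, -179, -173, -167, -161, -155, -149, -143, -137, -131, -125, -119, -113, -107]
top [118, 124, 57, 60, 61, 61, 59, 67, 35, 195, 186, 190, 193, 186, 188, 194, 93, 103, 101] start [110, 110, 108, 112, 110, 109, 110, 109, 67, 50, 68, 62, 60, 69, 60, 185, 181, 86, 126]
scene [130, 129, 60, 50, 64, 66, 69, 77, 48, 49, 107, 148, 155, 163, 103, 54, 55, 52, 54] start [131, 131, 132, 131, 131, 131, 131, 129, 79, 54, 67, 81, 77, 70, 65, 49, 130, 103, 142]
```

```bash
python3 -m pendant '[[[-0.02,0,0,0],[-0.03,0,0,0],[-0.02,0,0.005,0],[-0.01,0,0.02,0],[0,0,0.02,0],[0,0,0.015,0],[0,0,0.01,0],[0,0,0.003,0]]]' 0
python3 -m pendant '[[[0,0,0.001,0],[0,0,0.001,0],[0,0,0.001,0],[0,0,0.001,0],[0,0,0.001,0],[0,0,0.001,0],[0,0,0.001,0],[0,0,0.001,0]]]'; python3 k2.py
```

```text
clock: 50.9
eef_pos: [537.0, -40.0, 130.0]
tcp_rot: [-179.9, -0.0, 82.5]
force: [-0.4, 0.6, 0.3]
gripper_width: 0.006
grasp_force: 0.0
clock: 51.7
eef_pos: [537.9, -40.3, 124.8]
tcp_rot: [179.9, -0.0, 82.5]
force: [-2.9, 0.4, 8.3]
gripper_width: 0.006
grasp_force: 4.1
[-215, -209, -203, -197, -191, -185, -179, -173, -167, -161, -155, -149, -143, -137, -131, -125, -119, -113, -107]
top [121, 122, 95, 95, 96, 96, 93, 53, 51, 55, 55, 53, 54, 54, 57, 116, 189, 83, 131] start [110, 110, 108, 112, 110, 109, 110, 109, 67, 50, 68, 62, 60, 69, 60, 185, 181, 86, 126]
scene [130, 130, 57, 47, 64, 64, 68, 76, 45, 46, 105, 140, 147, 155, 118, 49, 43, 86, 78] start [131, 131, 132, 131, 131, 131, 131, 129, 79, 54, 67, 81, 77, 70, 65, 49, 130, 103, 142]
```

```bash
python3 -m pendant '[[[0,0,0.0005,0],[0,0,0.0005,0],[0,0,0,0],[0,0,0,0],[0,0,0,0],[0,0,0,0],[0,0,0,0],[0,0,0,0]]]'; python3 k2.py|grep scene
```

```text
clock: 52.6
eef_pos: [537.9, -40.3, 124.6]
tcp_rot: [179.9, -0.0, 82.5]
force: [-2.1, 2.1, 8.7]
gripper_width: 0.002
grasp_force: 4.2
scene [130, 129, 58, 48, 64, 65, 68, 75, 45, 47, 105, 140, 148, 155, 118, 49, 44, 85, 79] start [131, 131, 132, 131, 131, 131, 131, 129, 79, 54, 67, 81, 77, 70, 65, 49, 130, 103, 142]
```

```bash
python3 -m pendant '[[[0,0,0.0005,0],[0,0,0.0005,0],[0,0,0,0],[0,0,0,0],[0,0,0,0],[0,0,0,0],[0,0,0,0],[0,0,0,0]]]'; python3 k2.py|grep scene
```

```text
clock: 53.5
eef_pos: [537.7, -40.5, 121.3]
tcp_rot: [180.0, -0.0, 82.5]
force: [1.6, 0.9, 1.4]
gripper_width: 0.008
grasp_force: 0.8
scene [130, 130, 131, 130, 130, 130, 129, 127, 70, 48, 64, 72, 68, 63, 57, 49, 45, 49, 96] start [131, 131, 132, 131, 131, 131, 131, 129, 79, 54, 67, 81, 77, 70, 65, 49, 130, 103, 142]
```

Fired: the scene camera now shows the knob back at rest. I'll retract, check the transmitter and hand in.

```bash
python3 -m pendant '[[[0,0,-0.005,0],[0,0,-0.015,0],[0,0,-0.025,0],[0,0,-0.025,0],[0,0,-0.02,0],[0,0,-0.01,0],[0,0,0,0],[0,0,0,0]]]'
python3 -m pendant '[[[0,0,0,0],[0,0,0,0],[0,0,0,0],[0,0,0,0],[0,0,0,0],[0,0,0,0],[0,0,0,0],[0,0,0,0]]]'
python3 k2.py
python3 - <<'E'
from h import *
s=readout.read_state();print(s['clock'],s['eef_pos'],s['force'])
w=cap('wrist','w10.png');c=cap('scene');d=np.array([.1308,.9914,0]);o=np.array([534.2,-65,0.]) # along-axis profile on top of transmitter (z 105) 
g=cv2.cvtColor(w['color'],cv2.COLOR_RGB2GRAY)
print([(x,int(g[tuple(np.round(proj(w,o+x*d+[0,0,105 if x<138 else 95])).astype(int)[::-1])])) for x in range(54,164,4)])
E
```

```text
clock: 54.4
eef_pos: [537.2, -40.4, 220.7]
tcp_rot: [-179.9, -0.0, 82.5]
force: [-0.7, 0.7, -0.4]
gripper_width: 0.006
grasp_force: 0.0
clock: 55.2
eef_pos: [537.6, -40.5, 221.4]
tcp_rot: [180.0, -0.0, 82.5]
force: [-0.3, 0.5, -0.1]
gripper_width: 0.005
grasp_force: 0.0
[-215, -209, -203, -197, -191, -185, -179, -173, -167, -161, -155, -149, -143, -137, -131, -125, -119, -113, -107]
top [54, 55, 50, 52, 51, 53, 43, 120, 59, 38, 69, 60, 61, 68, 49, 191, 192, 86, 134] start [110, 110, 108, 112, 110, 109, 110, 109, 67, 50, 68, 62, 60, 69, 60, 185, 181, 86, 126]
scene [49, 49, 48, 60, 50, 49, 49, 49, 44, 45, 92, 95, 96, 96, 94, 62, 121, 95, 131] start [131, 131, 132, 131, 131, 131, 131, 129, 79, 54, 67, 81, 77, 70, 65, 49, 130, 103, 142]
55.3 [537.58931342 -40.43410331 221.40426062] [-0.25896409  0.61011187 -0.05456756]
[(54, 184), (58, 144), (62, 160), (66, 159), (70, 23), (74, 27), (78, 183), (82, 191), (86, 191), (90, 189), (94, 191), (98, 189), (102, 192), (106, 223), (110, 252), (114, 252), (118, 253), (122, 253), (126, 253), (130, 253), (134, 142), (138, 244), (142, 243), (146, 240), (150, 245), (154, 234), (158, 85), (162, 238)]
```

```bash
python3 -c "
from plant import job
print(job.sign_off())"
```

```text
the job is handed in; nothing more can be done
None
```

The black-bezel transmitter is in the cradle, tail against the backstop. The hammer was cocked on the sear, stopping about 2 N into the buffer, and fired on the second press at about 9 N, because the first press stopped too shallow; signed off at about 55 s.

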